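# Seat the reference disc and start the analyser

## Task

Set up the reference check on the bench analyser: with your fingertips nudge the white reference disc along the open drawer until it drops fully into the round well, push the drawer fully shut, then press the big round start key all the way down and let it come up again. Do not pick the disc up or push it off the drawer, do not press the start key before the drawer is shut, and leave the jars, lids and other things standing as they are.

Things in the scene. Friction and masses are not known exactly. Their poses are not given: they have to be found in the camera images.
- analyser: low bench instrument, fixed, light grey hood on a dark base, 260 deep (x) by 240 wide (y) by 104 high; origin on the bench under its centre; x points from its front to its back, z up. Its upright front face is at x = -130, from the bench to 72 high; from there the key panel slopes up (14 degrees) to 104 high at x = 0. The drawer mouth in the front face is 136 wide and reaches up to 48 above the bench, so a disc not down in its well cannot pass under it
- disc: reference disc: white ceramic tile in a dark round metal mount, 46 in diameter, 12 thick, 35 to 70 g, lying loose and flat on the drawer's deck between the well and the drawer's front; origin at the centre of its underside, z up. Seated in the well it stands 3 proud of the deck
- well (a point): centre of the mouth of the round well in the drawer, level with the flat top (deck) of the drawer, 42 above the bench; moves with the drawer, axes as the analyser's. The well is 50 in diameter, 9 deep, flat-bottomed. The deck is 130 wide and runs flat for 92 from here towards the front (-x), the last 18 being the top of the front panel; nothing stands above it
- drawer_front (a point): centre of the outer face of the drawer's dark front panel, 26 above the bench; the panel is 150 wide, 18 thick and runs from 10 to 42 above the bench, its top level with the deck; moves with the drawer, axes as the analyser's. Shut, this face stands 18 in front of the analyser's front face
- drawer (a joint): opening of the drawer in m: 0 fully shut (end stop), 0.13 fully open; it opens along the analyser's -x, takes about 2 N to move and stays where it is left
- key_top (a point): centre of the top of the round start key, 30 in diameter, standing 9 out of the sloping key panel (its top faces up and 14 degrees towards the front); moves with the key; the three small oblong keys in the same row are not it
- start_key (a joint): how far the start key is pressed, in m: 0 up, 0.005 fully down; sprung, 1.5 N to start and 4 N at the bottom, comes up by itself
- jar_a: small capped glass jar, 64 in diameter, 62 high, standing left of the drawer; origin under its centre
- jar_b: second small capped jar, same size, further left; origin under its centre
- lid_a: dark grey screw lid with a pale liner, lying open side up right of the drawer, 70 in diameter, 15 high; origin under its centre
- lid_b: second such lid, further right; origin under its centre
- tall_jar: tall capped glass jar, 88 in diameter, 140 high, far left; origin under its centre
- carton: dark folding carton, 75 by 75 by 85 high with open paper flaps to about 120, far right; origin under its centre
- spatula: spatula, about 190 long, lying on the bench to the right near the robot; origin under its middle

How it is judged:
On the way, in this order (a step that is already met when the one before it is completed fails the run):
1. the disc has dropped flat into the well (horizontal distance between disc and well below 0.004 m and z of disc in the frame of well below -0.0065 m and angle between disc's own z axis and vertical below 0.08 rad), for 0.2 s.
2. the drawer is fully shut with the disc in its well (value of joint drawer below 0.004 m and horizontal distance between disc and well below 0.004 m and z of disc in the frame of well below -0.0065 m), for 0.1 s.
3. the start key is pressed down (value of joint start_key above 0.0035 m and value of joint drawer below 0.004 m), for 0.04 s.
At the end, for the whole second after the job is handed in: the disc lies flat in the well (centre within 4 mm of the well's, underside at least 6.5 mm below the deck, tilted under 0.08 rad) and at rest, the drawer is shut to within 4 mm, and the start key, pressed at least 3.5 mm down after that, is up again (within 1 mm) (all of step 2 and angle between disc's own z axis and vertical below 0.08 rad and linear speed of disc below 0.02 m/s and value of joint start_key below 0.001 m); the robot touches nothing.
It fails at once if the disc is lifted more than 6 mm off the deck (z of disc in the frame of well above 0.006 m).
It fails at once if the disc falls off the drawer (z of disc in the frame of well below -0.02 m).
It fails at once if the start key is pressed while the drawer is open (value of joint start_key above 0.0015 m and value of joint drawer above 0.006 m).
It fails at once if a jar, lid or other bystander is pushed more than 20 mm or tipped over (distance of any of jar_a, jar_b, lid_a, lid_b, tall_jar, carton, spatula from where it was at the start of the episode above 0.02 m or angle between any of jar_a, jar_b, tall_jar's own z axis and vertical above 0.4 rad).
It also fails if it takes over 58 s, if anything falls off the work surface, if the arm or the gripper's body presses on something with over 40 N, if the wrist force passes 120 N, or if a joint passes its speed limit or range.

## Robot

A 6-joint arm with a two-finger parallel gripper is mounted at the origin on the work surface. World frame = base frame: x ahead of the robot, y to its left, z up, the work surface at z = 0. Lengths are in m, angles in rad, forces in N, time in s.
With the tool pointing down it reaches from about 0.35 to 0.875 m from the base axis. Payload 4.2 kg.
Tool frame: the origin (TCP) lies between the finger pads; the fingertips stand 19 mm ahead of it and the grasp point (between the pads) is the TCP (arm.nose_length is the distance from the TCP to the fingertips, in m); z points along the fingers, x is the direction in which the jaws open and shut, and the axes are right-handed (so a half turn about z gives the same grasp; the last joint's range is limited). The gripper opens to 87 mm and grips with 3 to 60 N. Pads are 19 mm wide; open, the fingers measure 117 mm over their backs; the gripper's body (75 mm by 190 mm) begins 51 mm behind the grasp point.
Start: joints at [1.436, 0.385, 0.008, 0, -1.194, -0.259], TCP at [0.24, 0.577, 0.242] pointing down, gripper open.
Joint ranges: [-3.14, 3.14], [-1.21, 2.06], [-1.07, 1.41], [-3.16, 2.05], [-2.99, -0.16], [-3.1, 3.1]. Speed limits (rad/s): [2.79, 2.79, 3.14, 3.14, 3.14, 3.14].

## Interface

Orientations are given as [roll, pitch, yaw] about the fixed x, y, z axes, in that order (R = Rz(yaw) Ry(pitch) Rx(roll)).
In Python, from rig import arm gives the robot as it stands.
- The arm moves only by the tool arm_command, never from a script. Its argument "moves" is a list that holds one entry, the list of rows, each a list of 7 numbers: the turn, a rotation vector about the world's x, y, z in rad, then the shift along the world's x, y, z in m, then the finger opening in m, from 0 to 0.087. A call has exactly 10 rows; each row is the pose to reach, as a shift and turn from the pose measured when the call began; what a row does not reach only later rows make up. A row lasts 1/12 s, in which the tool goes at most 41.7 mm and 7.16 degrees, less where a joint would pass 70% of its speed; a pose out of reach is approached as far as the arm can. A call with a gripper value outside its range is refused whole. The fingers move at their own pace and stop on an object; "grip_force" is the grip in N (left out, the last holds). Time passes only in rows, so rows that repeat a pose let the fingers close, or fill a call up. It gives the time, the measured TCP pose, the force and the opening at its end, in the units of the state.
- arm.state(): the state, without advancing time (a new reading comes with each control period).
- arm.snapshot(name): name is "side" or "top" or "wrist"; returns the picture (384x512x3 uint8, blue, green, red); there is no depth.
- arm.camera_params(name): a dict with "fx", "fy", "cx", "cy" (pixels), "k1" (the pictures are not rectified: a ray, as slopes to the right and down, at radius r is drawn at 1 + k1 r^2 times it, then the intrinsics apply), "extrinsics" (4x4, takes a point from camera to world coordinates). Camera axes: x right, y up, looking along -z (the intrinsics and any distortion apply to the point x, -y, -z); pixel columns grow to the right and rows downward; lengths in m; the calibration is good to about 2 mm. A picture is of the moment at which its call begins: read the wrist's pose just before it. camera_params takes no time and is no camera call; for the wrist camera it gives the pose at the moment of the call.
- arm.job_done(): hands the job in, once; it reports no verdict.
The state is a dict: "time_s": time; "joints": joint angles; "qd": joint speeds; "joint_torque": joint torques, N m; "position": TCP position; "tool_rot": TCP orientation; "contact_force": force on the tool from outside, world axes, zero at the start; "ft_torque": the same for the moment, N m; "width": finger opening in m.
Only numpy, scipy, OpenCV 4.12 (cv2) and the standard library are available. Lean on these libraries where they do the work, as an engineer would, in place of code of your own. Each camera call takes 0.05 s, during which the arm holds its last target.

## Working session

There is one attempt and no reset: what is moved stays moved. The work goes in short steps, Python scripts to look and compute and a tool call to move; the robot and the scene stay as the last step left them, time stands still between calls to the robot, and variables do not carry over. Pictures are saved under pics/ and viewed, and the job is handed in when it is done.

Besides the shell and the picture viewer there is one more tool, called after "Call:" as name([rows], argument=value, ...), one row to a line, values as JSON. arm_command: Moves the arm, as the interface text tells. Its arguments: {"type":"object","properties":{"moves":{"type":"array","items":{"type":"array","items":{"type":"array","items":{"type":"number"}}}},"grip_force":{"type":"number"}},"required":["moves"]}

```bash
ls; mkdir -p pics; python3 - <<'E'
from rig import arm
import cv2
for n in ("side","top","wrist"):
    p=arm.camera_params(n); print(n,{k:(v if k!="extrinsics" else [[round(float(x),4) for x in r] for r in v]) for k,v in p.items()})
    cv2.imwrite(f"pics/{n}0.png",arm.snapshot(n))
print(arm.state())
E
```

```text
pics
side {'fx': 445.7372522938758, 'fy': 445.7372522938758, 'cx': 265.4283797286451, 'cy': 186.75476508541263, 'k1': -0.10565898158830007, 'extrinsics': [[0.9503, 0.1898, -0.2468, 0.0746], [-0.3112, 0.5581, -0.7692, -1.3413], [-0.0083, 0.8078, 0.5894, 1.1067], [0.0, 0.0, 0.0, 1.0]]}
top {'fx': 378.0065809513502, 'fy': 378.0065809513502, 'cx': 254.9371869081899, 'cy': 188.8319256792842, 'k1': 0.03997411813964465, 'extrinsics': [[0.0086, 0.9884, -0.1519, 0.304], [-1.0, 0.0085, -0.0014, -0.0021], [-0.0001, 0.1519, 0.9884, 1.3213], [0.0, 0.0, 0.0, 1.0]]}
wrist {'fx': 314.708008367014, 'fy': 314.708008367014, 'cx': 255.94895081792285, 'cy': 193.09511394015098, 'k1': -0.004549666783356713, 'extrinsics': [[-0.3841, 0.8893, 0.2482, 0.3079], [-0.9233, -0.3705, -0.1014, 0.5485], [0.0017, -0.2681, 0.9634, 0.3825], [0.0, 0.0, 0.0, 1.0]]}
{'time_s': 0.15, 'joints': array([ 1.43558017e+00,  3.85369602e-01,  6.98321163e-03, -3.23535329e-04,
       -1.19400561e+00, -2.58609550e-01]), 'qd': array([-0.0002434 , -0.00389969,  0.00355683,  0.00263621,  0.00111432,
        0.00010441]), 'joint_torque': array([-2.00694296e-05, -3.91051161e+01,  1.87587583e+01,  4.22231197e+00,
        1.23890134e-02, -1.32651326e-04]), 'position': array([0.23965492, 0.57679   , 0.24073834]), 'tool_rot': array([-3.14147523e+00, -1.61951249e-03, -1.96474141e+00]), 'contact_force': array([-0.05739637, -1.0769138 , -1.09169969]), 'ft_torque': array([-0.02635587, -0.00681448, -0.01531934]), 'width': 0.08686476278851478}
```

View pics/side0.png

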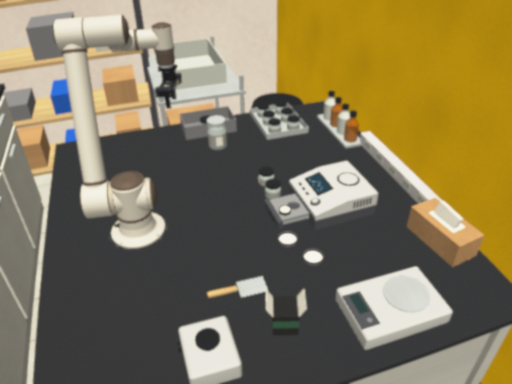

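View pics/top0.png

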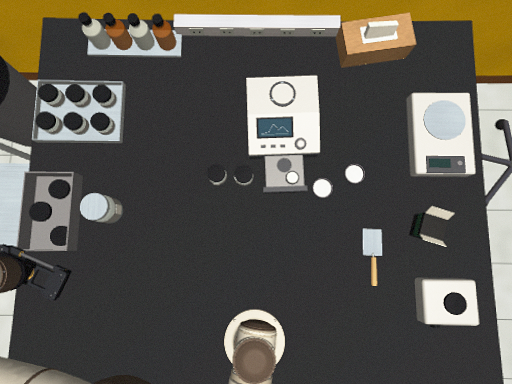

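View pics/wrist0.png

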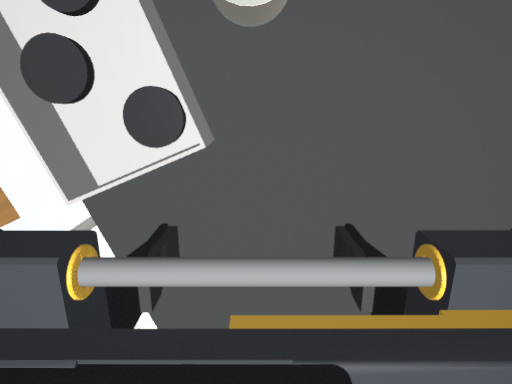

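```bash
cat > h.py <<'E'
import numpy as np, cv2
def ray(p,u,v):
    x=(u-p["cx"])/p["fx"]; y=(v-p["cy"])/p["fy"]
    rd=np.hypot(x,y); r=rd
    for _ in range(20): r=rd/(1+p["k1"]*r*r)
    s=r/rd if rd>0 else 1
    E=np.array(p["extrinsics"]); d=E[:3,:3]@np.array([x*s,-y*s,-1.]); return E[:3,3],d
def on(p,u,v,z):
    o,d=ray(p,u,v); return o+d*(z-o[2])/d[2]
def tri(obs):
    A=np.zeros((3,3));b=np.zeros(3)
    for p,u,v in obs:
        o,d=ray(p,u,v); d=d/np.linalg.norm(d); M=np.eye(3)-np.outer(d,d); A+=M;b+=M@o
    return np.linalg.solve(A,b)
def proj(p,X):
    E=np.array(p["extrinsics"]); c=E[:3,:3].T@(np.array(X)-E[:3,3]); x=c[0]/-c[2];y=-c[1]/-c[2]
    k=1+p["k1"]*(x*x+y*y); return p["fx"]*x*k+p["cx"],p["fy"]*y*k+p["cy"]
E
python3 - <<'E'
from rig import arm
import cv2,numpy as np
from h import *
t=arm.camera_params("top");s=arm.camera_params("side")
for n,u,v,z in [("disc",292,178,.054),("well",284,165,.042),("key",300,144,.09),("jar_a",244,175,.062),("lid_a",322,188,.01),("fl",263,191,.042),("fr",307,189,.042),("AFl",249,155,.072),("AFr",318,154,.072)]:
    print(n,on(t,u,v,z).round(3))
a=cv2.imread("pics/top0.png")[60:210,190:370]; cv2.imwrite("pics/topz.png",cv2.resize(a,None,fx=4,fy=4,interpolation=2))
a=cv2.imread("pics/side0.png")[150:250,240:390]; cv2.imwrite("pics/sidez.png",cv2.resize(a,None,fx=5,fy=5,interpolation=2))
E
```

```text
disc [ 0.537 -0.126  0.054]
well [ 0.585 -0.1    0.042]
key [ 0.647 -0.15   0.09 ]
jar_a [0.545 0.037 0.062]
lid_a [ 0.511 -0.235  0.01 ]
fl [ 0.493 -0.028  0.042]
fr [ 0.502 -0.178  0.042]
AFl [0.612 0.021 0.072]
AFr [ 0.617 -0.213  0.072]
```

View pics/topz.png

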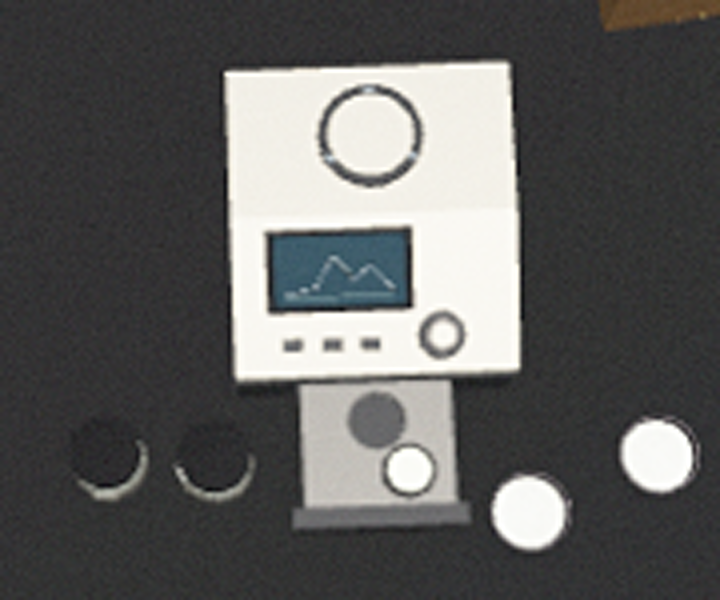

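View pics/sidez.png

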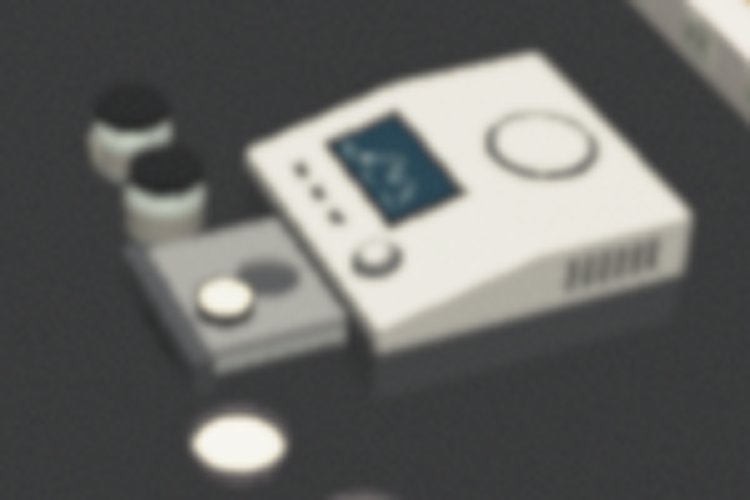

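Call:
arm_command([
  [[0, 0, -0.113, 0.012, -0.037, 0, 0.03], [0, 0, -0.226, 0.024, -0.074, 0, 0.03], [0, 0, -0.339, 0.036, -0.111, 0, 0.03], [0, 0, -0.452, 0.048, -0.148, 0, 0.03], [0, 0, -0.565, 0.06, -0.185, 0, 0.03], [0, 0, -0.678, 0.072, -0.222, 0, 0.03], [0, 0, -0.791, 0.084, -0.259, 0, 0.03], [0, 0, -0.904, 0.096, -0.296, 0, 0.03], [0, 0, -1.017, 0.108, -0.333, 0, 0.03], [0, 0, -1.13, 0.12, -0.37, 0, 0.03]],
], grip_force=20)

```text
time_s: 0.98
position: [0.3595, 0.2048, 0.2407]
tool_rot: [3.142, -0.002, -3.1]
contact_force: [1.1, -0.2, 0.7]
width: 0.0322
```

Call:
arm_command([
  [[0, 0, -0.113, 0.012, -0.036, -0.003, 0.022], [0, 0, -0.226, 0.024, -0.072, -0.006, 0.022], [0, 0, -0.339, 0.036, -0.108, -0.009, 0.022], [0, 0, -0.452, 0.048, -0.144, -0.012, 0.022], [0, 0, -0.565, 0.06, -0.18, -0.015, 0.022], [0, 0, -0.678, 0.072, -0.216, -0.018, 0.022], [0, 0, -0.791, 0.084, -0.252, -0.021, 0.022], [0, 0, -0.904, 0.096, -0.288, -0.024, 0.022], [0, 0, -1.017, 0.108, -0.324, -0.027, 0.022], [0, 0, -1.124, 0.12, -0.36, -0.03, 0.022]],
])

```text
time_s: 1.82
position: [0.4796, -0.1572, 0.2105]
tool_rot: [3.142, -0.002, 2.054]
contact_force: [0.1, 0.7, 0.5]
width: 0.0219
```

```bash
python3 - <<'E'
from rig import arm
import cv2,json
s=arm.state(); p=arm.camera_params("wrist"); im=arm.snapshot("wrist")
p["extrinsics"]=[[float(x) for x in r] for r in p["extrinsics"]]
json.dump(p,open("w1.json","w")); cv2.imwrite("pics/w1.png",im); print(s["position"],s["tool_rot"],s["width"],s["joints"])
E
```

```text
[ 0.4795667  -0.15719801  0.21048252] [ 3.14152678e+00 -1.74478640e-03  2.05376410e+00] 0.02192300685468058 [ 0.00448187  0.20760041 -0.32773962 -0.00183522 -1.03620192 -1.09137486]
```

View pics/w1.png

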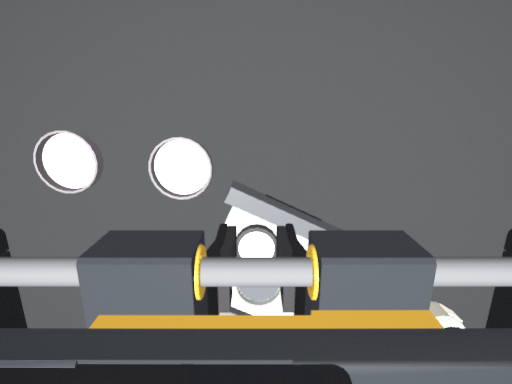

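Call:
arm_command([
  [[0, 0, 0.12, 0, 0, 0, 0.022], [0, 0, 0.24, 0, 0, 0, 0.022], [0, 0, 0.36, 0, 0, 0, 0.022], [0, 0, 0.48, 0, 0, 0, 0.022], [0, 0, 0.6, 0, 0, 0, 0.022], [0, 0, 0.72, 0, 0, 0, 0.022], [0, 0, 0.84, 0, 0, 0, 0.022], [0, 0, 0.96, 0, 0, 0, 0.022], [0, 0, 1.08, 0, 0, 0, 0.022], [0, 0, 1.2, 0, 0, 0, 0.022]],
])

```text
time_s: 2.7
position: [0.481, -0.1616, 0.2093]
tool_rot: [-3.14, -0.001, -3.031]
contact_force: [-1.2, 0.2, 0.4]
width: 0.0218
```

Call:
arm_command([
  [[0, 0, 0.12, 0, 0, 0, 0.022], [0, 0, 0.24, 0, 0, 0, 0.022], [0, 0, 0.36, 0, 0, 0, 0.022], [0, 0, 0.48, 0, 0, 0, 0.022], [0, 0, 0.6, 0, 0, 0, 0.022], [0, 0, 0.72, 0, 0, 0, 0.022], [0, 0, 0.84, 0, 0, 0, 0.022], [0, 0, 0.96, 0, 0, 0, 0.022], [0, 0, 1.08, 0, 0, 0, 0.022], [0, 0, 1.2, 0, 0, 0, 0.022]],
])

```text
time_s: 3.53
position: [0.4808, -0.1615, 0.2091]
tool_rot: [-3.141, -0.001, -1.825]
contact_force: [0.8, 0.1, 0.1]
width: 0.0223
```

Call:
arm_command([
  [[0, 0, 0.12, 0, 0, 0, 0.022], [0, 0, 0.24, 0, 0, 0, 0.022], [0, 0, 0.36, 0, 0, 0, 0.022], [0, 0, 0.48, 0, 0, 0, 0.022], [0, 0, 0.6, 0, 0, 0, 0.022], [0, 0, 0.72, 0, 0, 0, 0.022], [0, 0, 0.74, 0, 0, 0, 0.022], [0, 0, 0.74, 0, 0, 0, 0.022], [0, 0, 0.74, 0, 0, 0, 0.022], [0, 0, 0.74, 0, 0, 0, 0.022]],
])

```text
time_s: 4.37
position: [0.4807, -0.1615, 0.209]
tool_rot: [-3.141, -0.001, -1.087]
contact_force: [-0.3, 0.0, 0.1]
width: 0.0221
```

```bash
cat > look.py <<'E'
import sys,json,cv2
from rig import arm
n=sys.argv[1]
s=arm.state(); p=arm.camera_params("wrist"); im=arm.snapshot("wrist")
p["extrinsics"]=[[float(x) for x in r] for r in p["extrinsics"]]
json.dump(p,open(n+".json","w")); cv2.imwrite(f"pics/{n}.png",im); print(s["time_s"],s["position"].round(4),s["tool_rot"].round(4),s["width"].round(4),s["joints"].round(3),s["contact_force"].round(2))
E
python3 look.py w2
```

```text
Traceback (most recent call last):
  File "look.py", line 6, in <module>
    json.dump(p,open(n+".json","w")); cv2.imwrite(f"pics/{n}.png",im); print(s["time_s"],s["position"].round(4),s["tool_rot"].round(4),s["width"].round(4),s["joints"].round(3),s["contact_force"].round(2))
                                                                                                                                       ^^^^^^^^^^^^^^^^
AttributeError: 'float' object has no attribute 'round'
```

View pics/w2.png

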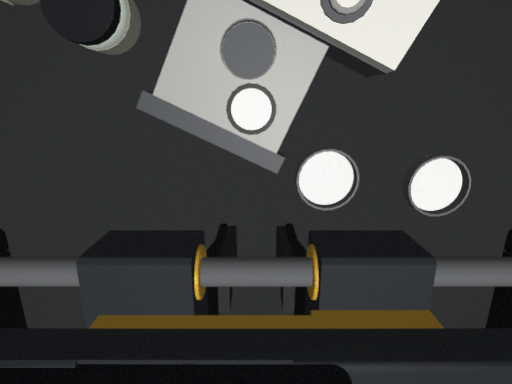

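```bash
sed -i 's/s\["width"\].round(4)/round(s["width"],4)/' look.py
cat > meas.py <<'E'
import sys,json,cv2,numpy as np
from h import *
def run(n,boxes=True):
    p=json.load(open(n+".json")); im=cv2.imread(f"pics/{n}.png"); g=cv2.cvtColor(im,cv2.COLOR_BGR2GRAY)
    return p,im,g
def blobs(m,amin=300,amax=20000):
    cs,_=cv2.findContours(m.astype(np.uint8)*255,cv2.RETR_EXTERNAL,cv2.CHAIN_APPROX_NONE)
    out=[]
    for c in cs:
        a=cv2.contourArea(c)
        if amin<a<amax and len(c)>5: out.append((cv2.fitEllipse(c),a,cv2.contourArea(cv2.convexHull(c))))
    return out
E
python3 - <<'E'
from meas import *
p,im,g=run("w2")
for u,v in [(251,109),(251,88),(230,40),(248,49),(200,80),(210,130),(300,60)]: print((u,v),im[v,u])
for (e,a,h) in blobs(g>200): print("white",np.round(e[0],1),np.round(e[1],1),a, a/h)
for (e,a,h) in blobs((g>70)&(g<125)): print("mid",np.round(e[0],1),np.round(e[1],1),a,a/h)
E
```

```text
(251, 109) [248 251 249]
(251, 88) [199 207 203]
(230, 40) [108 104 102]
(248, 49) [109 105 103]
(200, 80) [180 184 185]
(210, 130) [106 103 101]
(300, 60) [188 193 193]
white [436.  184.4] [45.  56.2] 1985.0 0.983403517463463
white [325.7 177.8] [50.4 55.1] 2178.0 0.9841843651152282
white [250.8 108.7] [39.7 40.8] 1269.5 0.9825851393188855
white [369.1  21.8] [ 68.1 169.4] 5052.5 0.8263144983236569
mid [447.8 318.4] [ 16.3 772.6] 4409.5 0.8474103968482752
mid [472.7 274.2] [ 24.5 101.6] 1671.0 0.9684149521877716
mid [ 38.5 274.1] [ 24.5 102.3] 1689.5 0.9720943613348677
mid [256.8 272.3] [ 67.1 124.5] 2839.5 0.4381268322789693
mid [439.2 185.7] [56.2 66. ] 2914.5 0.9856273249915455
mid [327.5 179.3] [59.7 64.1] 3004.5 0.9837917485265226
mid [207.7 131.2] [ 18.7 256.8] 2714.5 0.8680844259673809
mid [250.8 108.6] [48.3 49.9] 1890.0 0.9782608695652174
mid [247.8  48.4] [53.3 58.4] 2435.0 0.9693471337579618
mid [345.8   5. ] [31.4 45.4] 490.5 0.5615340583858043
mid [318.3  33.4] [  5.8 255.5] 800.0 0.862533692722372
mid [109.9  22.9] [56.3 59.1] 618.0 0.481495909622127
```

```bash
python3 - <<'E'
from rig import arm
from meas import *
p,im,g=run("w2")
print("disc w",on(p,250.8,108.7,.054).round(4)," well w",on(p,247.8,48.4,.042).round(4))
# panel line: fit mid blob minAreaRect
m=((g>70)&(g<125)).astype(np.uint8)*255
cs,_=cv2.findContours(m,cv2.RETR_EXTERNAL,cv2.CHAIN_APPROX_NONE)
for c in cs:
    if abs(cv2.contourArea(c)-2714.5)<1:
        b=cv2.boxPoints(cv2.minAreaRect(c)); print("panel",[ (q.round(1),on(p,*q,.042).round(4)) for q in b])
t=arm.camera_params("top");s=arm.camera_params("side")
T=cv2.imread("pics/top0.png");S=cv2.imread("pics/side0.png")
for nm,I,c,(x0,y0,x1,y1) in (("top",T,t,(270,155,303,188)),("side",S,s,(278,200,304,217))):
    gg=cv2.cvtColor(I,6)[y0:y1,x0:x1]
    G=cv2.resize(gg,None,fx=4,fy=4,interpolation=2)
    for lo,hi,nn in ((215,256,"disc"),(0,125,"dark")):
        for e,a,h in blobs((G>=lo)&(G<hi),100): print(nm,nn,(np.array(e[0])+.5)/4-.5+[x0,y0],np.array(e[1])/4,a/h)
E
```

```text
disc w [ 0.5416 -0.1248  0.054 ]  well w [ 0.587 -0.098  0.042]
panel [(array([134.3, 107. ], dtype=float32), array([ 0.4916, -0.0262,  0.042 ])), (array([143. ,  88.7], dtype=float32), array([ 0.5107, -0.0272,  0.042 ])), (array([285.4, 156. ], dtype=float32), array([ 0.5173, -0.1757,  0.042 ])), (array([276.8, 174.2], dtype=float32), array([ 0.4973, -0.177 ,  0.042 ]))]
top disc [291.94046021 176.91950417] [10.13897324 10.43174553] 0.9829440118650352
top dark [296.05448341 186.77577591] [ 1.21374309 49.62187576] 0.8528880866425993
top dark [292.25897026 176.48040009] [13.09152412 14.3811264 ] 0.21416007036059806
top dark [283.80137444 164.64410686] [13.26066113 13.56838322] 0.9762007788836001
top dark [275.29449129 154.98962292] [ 0.80702901 18.85275459] 0.9433333333333334
side disc [284.53606367 208.80231762] [5.77043581 9.0066843 ] 0.9826283987915407
side dark [284.14556408 212.92955494] [ 3.90562606 10.19095707] 0.6295116772823779
side dark [293.33468246 205.20948839] [ 6.06243706 10.97215462] 0.9626556016597511
side dark [301.97377968 201.49114287] [1.77280068 5.70804834] 0.8629032258064516
```

```bash
python3 - <<'E'
from rig import arm
from meas import *
p,im,g=run("w2");t=arm.camera_params("top");s=arm.camera_params("side")
print("disc top",on(t,291.94,176.92,.054).round(4),"side",on(s,284.54,208.80,.054).round(4))
print("well top",on(t,283.8,164.64,.042).round(4))
print("tri disc t+w",tri([(p,250.8,108.7),(t,291.94,176.92)]).round(4),"t+w+s",tri([(p,250.8,108.7),(t,291.94,176.92),(s,284.54,208.80)]).round(4))
print("tri well t+w",tri([(p,247.8,48.4),(t,283.8,164.64)]).round(4),"s",tri([(p,247.8,48.4),(t,283.8,164.64),(s,293.33,205.21)]).round(4))
E
```

```text
disc top [ 0.5409 -0.126   0.054 ] side [ 0.5396 -0.1239  0.054 ]
well top [ 0.5861 -0.0993  0.042 ]
tri disc t+w [ 0.5413 -0.1254  0.0538] t+w+s [ 0.5405 -0.1252  0.0549]
tri well t+w [ 0.5858 -0.0987  0.0463] s [ 0.5862 -0.0985  0.0406]
```

Call:
arm_command([
  [[0, 0, 0.024, 0.01, 0.006, -0.02, 0.022], [0, 0, 0.047, 0.0215, 0.0135, -0.04, 0.022], [0, 0, 0.047, 0.0215, 0.0135, -0.06, 0.022], [0, 0, 0.047, 0.0215, 0.0135, -0.08, 0.022], [0, 0, 0.047, 0.0215, 0.0135, -0.1, 0.022], [0, 0, 0.047, 0.0215, 0.0135, -0.12, 0.022], [0, 0, 0.047, 0.0215, 0.0135, -0.134, 0.022], [0, 0, 0.047, 0.0215, 0.0135, -0.143, 0.022], [0, 0, 0.047, 0.0215, 0.0135, -0.143, 0.022], [0, 0, 0.047, 0.0215, 0.0135, -0.143, 0.022]],
])

```text
time_s: 5.25
position: [0.5025, -0.148, 0.0661]
tool_rot: [-3.141, -0.001, -1.04]
contact_force: [0.6, -0.1, 0.1]
width: 0.0217
```

```bash
python3 look.py w3
```

```text
5.25 [ 0.5025 -0.148   0.0661] [-3.1414e+00 -7.0000e-04 -1.0396e+00] 0.0217 [ 2.400e-02  4.160e-01 -4.590e-01  1.000e-03 -6.950e-01  2.078e+00] [ 0.62 -0.07  0.08]
```

View pics/w3.png

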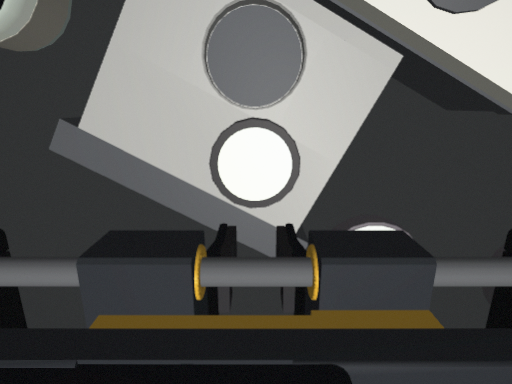

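```bash
cat > dw.py <<'E'
import sys
from meas import *
n=sys.argv[1]; z=float(sys.argv[2]) if len(sys.argv)>2 else .054
p,im,g=run(n)
for (e,a,h) in blobs(g>215,1000):
    if a/h>.95: print("white",np.round(e[0],1),np.round(e[1],1),on(p,*e[0],z).round(4))
for (e,a,h) in blobs((g>70)&(g<135),1000):
    if a/h>.93: print("mid",np.round(e[0],1),np.round(e[1],1),on(p,*e[0],.042).round(4))
E
python3 dw.py w3; python3 -c "
import json;from h import *
p=json.load(open('w3.json'));w2=json.load(open('w2.json'))
print(on(p,255,55,.042))"
```

```text
white [254.4 163.8] [72.1 73.1] [ 0.5419 -0.1246  0.054 ]
mid [471.8 274.2] [25.5 99.5] [ 0.5481 -0.2699  0.042 ]
mid [ 39.5 273.9] [ 26.1 100.8] [ 0.4189 -0.0494  0.042 ]
mid [254.4 162.8] [88.  89.7] [ 0.5404 -0.1253  0.042 ]
mid [423.5  48.4] [ 17.8 291.1] [ 0.6307 -0.1678  0.042 ]
mid [254.2  52.2] [101.7 106.1] [ 0.5874 -0.0977  0.042 ]
[ 0.58652566 -0.09870821  0.042     ]
```

Call:
arm_command([
  [[0, 0, 0, 0.0043, 0.0025, 0, 0.022], [0, 0, 0, 0.0086, 0.005, 0, 0.022], [0, 0, 0, 0.0125, 0.0074, 0, 0.022], [0, 0, 0, 0.016, 0.0095, 0, 0.022], [0, 0, 0, 0.02, 0.0118, 0, 0.022], [0, 0, 0, 0.024, 0.0141, 0, 0.022], [0, 0, 0, 0.028, 0.0165, 0, 0.022], [0, 0, 0, 0.032, 0.0188, 0, 0.022], [0, 0, 0, 0.036, 0.0212, 0, 0.022], [0, 0, 0, 0.039, 0.0229, 0, 0.022]],
])

```text
time_s: 6.13
position: [0.5425, -0.1249, 0.0667]
tool_rot: [-3.14, -0.002, -1.039]
contact_force: [-0.1, -0.6, 0.2]
width: 0.0217
```

```bash
python3 look.py w4;python3 dw.py w4
```

```text
6.1333 [ 0.5425 -0.1249  0.0667] [-3.1400e+00 -1.6000e-03 -1.0393e+00] 0.0217 [ 6.500e-02  4.580e-01 -3.780e-01  1.000e-03 -7.320e-01  2.036e+00] [-0.12 -0.57  0.23]
white [255.7 193.1] [68.3 71. ] [ 0.5691 -0.1096  0.054 ]
white [463.9  87. ] [48.7 64.2] [ 0.6628 -0.1675  0.054 ]
mid [472.2 274.2] [26.  98.3] [ 0.5883 -0.2475  0.042 ]
mid [ 39.3 273.9] [ 26.3 100.7] [ 0.4585 -0.0259  0.042 ]
mid [455.5  80.3] [ 95.5 124.3] [ 0.6676 -0.168   0.042 ]
mid [315.4  18.7] [36.1 54.2] [ 0.6551 -0.0921  0.042 ]
```

View pics/w4.png

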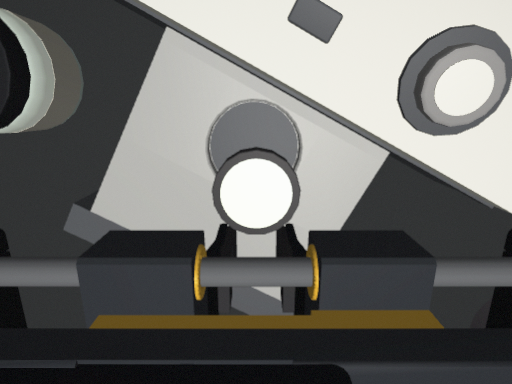

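Call:
arm_command([
  [[0, 0, 0, 0.0018, 0.0011, 0, 0.022], [0, 0, 0, 0.0036, 0.0022, 0, 0.022], [0, 0, 0, 0.0054, 0.0033, 0, 0.022], [0, 0, 0, 0.0072, 0.0044, 0, 0.022], [0, 0, 0, 0.009, 0.0055, 0, 0.022], [0, 0, 0, 0.0108, 0.0066, 0, 0.022], [0, 0, 0, 0.0126, 0.0077, 0, 0.022], [0, 0, 0, 0.0144, 0.0088, 0, 0.022], [0, 0, 0, 0.0158, 0.0097, 0, 0.022], [0, 0, 0, 0.017, 0.0105, 0, 0.022]],
])

```text
time_s: 7.02
position: [0.5603, -0.114, 0.0667]
tool_rot: [-3.139, -0.002, -1.039]
contact_force: [1.1, 0.3, -0.1]
width: 0.0224
```

```bash
python3 look.py w5;python3 dw.py w5 .045
```

```text
7.0167 [ 0.5603 -0.114   0.0667] [-3.1393e+00 -2.0000e-03 -1.0388e+00] 0.0224 [ 8.300e-02  4.780e-01 -3.410e-01  1.000e-03 -7.490e-01  2.019e+00] [ 1.12  0.29 -0.06]
white [255.3 189.9] [68.5 69. ] [ 0.5862 -0.099   0.045 ]
mid [472.1 274.1] [26.1 98. ] [ 0.6061 -0.2367  0.042 ]
mid [ 39.4 273.9] [ 26.4 100.4] [ 0.4764 -0.0152  0.042 ]
mid [254.6 186.2] [89.  90.3] [ 0.5871 -0.098   0.042 ]
mid [447.7 135.1] [ 87.6 114.1] [ 0.6623 -0.1713  0.042 ]
mid [312.7  76.3] [33.4 53.6] [ 0.6506 -0.0944  0.042 ]
mid [236.9  32.3] [35.  57.1] [ 0.6488 -0.0519  0.042 ]
mid [427.2  11.2] [30.1 72.4] [ 0.7027 -0.1253  0.042 ]
```

View pics/w5.png

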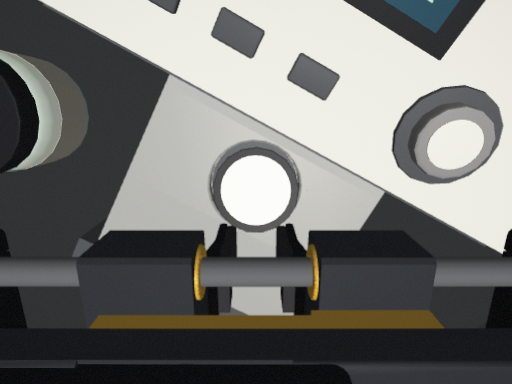

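Call:
arm_command([
  [[0, 0, 0, 0.0009, 0.0005, 0, 0.022], [0, 0, 0, 0.0018, 0.0011, 0, 0.022], [0, 0, 0, 0.0026, 0.0016, 0, 0.022], [0, 0, 0, 0.0026, 0.0016, 0, 0.022], [0, 0, 0, -0.006, -0.0035, 0, 0.022], [0, 0, 0, -0.016, -0.0095, 0, 0.022], [0, 0, 0, -0.026, -0.015, 0.002, 0.022], [0, 0, 0, -0.036, -0.021, 0.01, 0.022], [0, 0, 0, -0.05, -0.03, 0.03, 0.022], [0, 0, 0, -0.065, -0.04, 0.05, 0.022]],
])

```text
time_s: 7.9
position: [0.4936, -0.1547, 0.1171]
tool_rot: [-3.141, -0.001, -1.039]
contact_force: [0.6, -1.0, 0.5]
width: 0.022
```

```bash
python3 look.py w6;python3 dw.py w6 .045; python3 - <<'E'
from rig import arm
from meas import *
import json
for nm,(x0,y0,x1,y1) in (("top",(270,155,303,188)),("side",(278,195,310,217))):
    c=arm.camera_params(nm); I=arm.snapshot(nm); cv2.imwrite(f"pics/{nm}6.png",I)
    G=cv2.resize(cv2.cvtColor(I,6)[y0:y1,x0:x1],None,fx=4,fy=4,interpolation=2)
    for e,a,h in blobs((G>=215),300):
        q=(np.array(e[0])+.5)/4-.5+[x0,y0]; print(nm,q,np.array(e[1])/4,[on(c,*q,z).round(4) for z in (.045,.054)])
E
```

```text
7.9 [ 0.4936 -0.1547  0.1171] [-3.1409e+00 -1.2000e-03 -1.0386e+00] 0.022 [ 1.100e-02  3.340e-01 -4.240e-01  1.000e-03 -8.120e-01  2.092e+00] [ 0.57 -1.03  0.45]
white [485.  233.3] [44.2 64.2] [ 0.5649 -0.3086  0.045 ]
white [347.7 212.2] [41.3 74.7] [ 0.5272 -0.2121  0.045 ]
white [253.8  48.6] [57.6 62.3] [ 0.5864 -0.0992  0.045 ]
mid [472.2 274.3] [ 24.9 101.3] [ 0.534  -0.3258  0.042 ]
mid [ 39.3 274.2] [ 25.  102.1] [ 0.3645 -0.0372  0.042 ]
mid [252.7  46.8] [77.7 83.8] [ 0.5873 -0.0978  0.042 ]
top [290.42311096 169.05973148] [25.06984329 28.37901878] [array([ 0.5701, -0.1218,  0.045 ]), array([ 0.5682, -0.121 ,  0.054 ])]
top [270.57850796 168.31551075] [ 2.13156939 25.74596214] [array([ 0.5721, -0.0536,  0.045 ]), array([ 0.5702, -0.0532,  0.054 ])]
side [293.93206215 204.59994125] [4.68984461 7.63953495] [array([ 0.5864, -0.101 ,  0.045 ]), array([ 0.582 , -0.1115,  0.054 ])]
side [306.69494057 198.80582619] [ 6.54513168 13.18301487] [array([ 0.6465, -0.0831,  0.045 ]), array([ 0.6417, -0.0938,  0.054 ])]
```

View pics/w6.png

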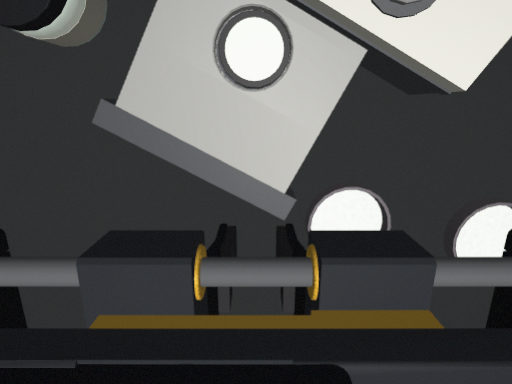

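Call:
arm_command([
  [[0, 0, -0.1, -0.01, 0.013, 0, 0.01], [0, 0, -0.2, -0.02, 0.026, 0, 0], [0, 0, -0.3, -0.03, 0.039, 0, 0], [0, 0, -0.4, -0.0386, 0.052, -0.006, 0], [0, 0, -0.497, -0.0386, 0.052, -0.02, 0], [0, 0, -0.497, -0.0386, 0.052, -0.036, 0], [0, 0, -0.497, -0.0386, 0.052, -0.052, 0], [0, 0, -0.497, -0.0386, 0.052, -0.068, 0], [0, 0, -0.497, -0.0386, 0.052, -0.075, 0], [0, 0, -0.497, -0.0386, 0.052, -0.075, 0]],
])

```text
time_s: 8.88
position: [0.455, -0.1031, 0.0423]
tool_rot: [-3.14, -0.005, -1.537]
contact_force: [-0.0, -0.3, 0.8]
width: 0.0003
```

```bash
python3 look.py w7;python3 dw.py w7 .045
```

```text
8.8833 [ 0.455  -0.1031  0.0423] [-3.1399 -0.0046 -1.5375] 0.0003 [ 0.13   0.381 -0.624  0.009 -0.565  1.467] [-0.01 -0.26  0.83]
white [479.9 143.2] [ 72.7 114.9] [ 0.516  -0.2005  0.045 ]
```

View pics/w7.png

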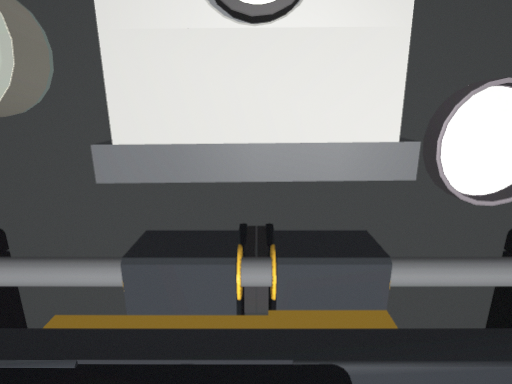

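Call:
arm_command([
  [[0, 0, 0, 0.01, 0.0003, 0, 0], [0, 0, 0, 0.02, 0.0007, 0, 0], [0, 0, 0, 0.026, 0.0009, 0, 0], [0, 0, 0, 0.032, 0.0011, 0, 0], [0, 0, 0, 0.038, 0.0013, 0, 0], [0, 0, 0, 0.046, 0.0016, 0, 0], [0, 0, 0, 0.054, 0.0019, 0, 0], [0, 0, 0, 0.062, 0.0022, 0, 0], [0, 0, 0, 0.07, 0.0025, 0, 0], [0, 0, 0, 0.078, 0.0027, 0, 0]],
])

```text
time_s: 9.77
position: [0.5346, -0.1002, 0.0432]
tool_rot: [-3.138, -0.005, -1.537]
contact_force: [-2.5, 1.7, 1.3]
width: 0.0007
```

```bash
python3 look.py w8;python3 dw.py w8 .045
```

```text
9.7667 [ 0.5346 -0.1002  0.0432] [-3.1379 -0.0046 -1.5371] 0.0007 [ 0.116  0.475 -0.434  0.008 -0.658  1.483] [-2.46  1.69  1.26]
white [455.4 295.9] [21.9 78.4] [ 0.5182 -0.203   0.045 ]
white [472.1 243.4] [30.  79.3] [ 0.5474 -0.2053  0.045 ]
mid [ 63.  273.7] [ 26.4 168. ] [ 0.523  -0.0029  0.042 ]
```

View pics/w8.png

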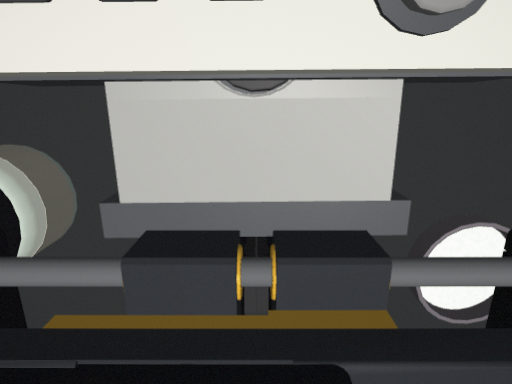

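Call:
arm_command([
  [[0, 0, 0, 0.005, 0.0002, 0, 0], [0, 0, 0, 0.01, 0.0003, 0, 0], [0, 0, 0, 0.015, 0.0005, 0, 0], [0, 0, 0, 0.02, 0.0007, 0, 0], [0, 0, 0, 0.025, 0.0009, 0, 0], [0, 0, 0, 0.03, 0.001, 0, 0], [0, 0, 0, 0.035, 0.0012, 0, 0], [0, 0, 0, 0.04, 0.0014, 0, 0], [0, 0, 0, 0.043, 0.0015, 0, 0], [0, 0, 0, 0.045, 0.0016, 0, 0]],
])

```text
time_s: 10.65
position: [0.5825, -0.0986, 0.0434]
tool_rot: [-3.134, -0.005, -1.536]
contact_force: [-2.2, 0.8, -0.5]
width: 0.0008
```

```bash
python3 look.py w9
```

```text
10.65 [ 0.5825 -0.0986  0.0434] [-3.1343 -0.005  -1.5363] 0.0008 [ 0.109  0.533 -0.317  0.008 -0.713  1.49 ] [-2.19  0.82 -0.53]
```

View pics/w9.png

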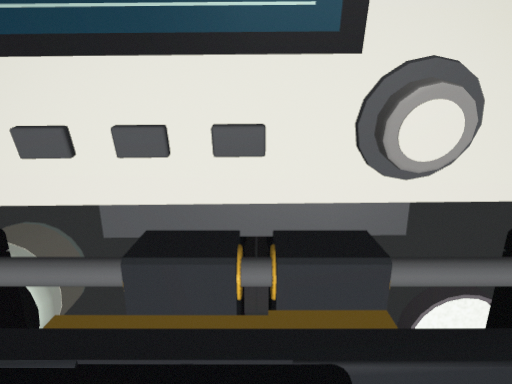

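Call:
arm_command([
  [[0, 0, 0, 0.001, 0, 0, 0], [0, 0, 0, 0.002, 0, 0, 0], [0, 0, 0, 0.003, 0, 0, 0], [0, 0, 0, 0.004, 0, 0, 0], [0, 0, 0, 0.005, 0, 0, 0], [0, 0, 0, 0.006, 0, 0, 0], [0, 0, 0, 0.006, 0, 0, 0], [0, 0, 0, 0.006, 0, 0, 0], [0, 0, 0, 0.006, 0, 0, 0], [0, 0, 0, 0.006, 0, 0, 0]],
])

```text
time_s: 11.53
position: [0.5892, -0.0987, 0.0436]
tool_rot: [-3.133, -0.005, -1.536]
contact_force: [-1.7, 0.9, -1.4]
width: 0.0003
```

Call:
arm_command([
  [[0, 0, 0, 0.001, 0, 0, 0], [0, 0, 0, 0.002, 0, 0, 0], [0, 0, 0, 0.003, 0, 0, 0], [0, 0, 0, 0.004, 0, 0, 0], [0, 0, 0, 0.004, 0, 0, 0], [0, 0, 0, 0.004, 0, 0, 0], [0, 0, 0, 0.004, 0, 0, 0], [0, 0, 0, 0.004, 0, 0, 0], [0, 0, 0, 0.004, 0, 0, 0], [0, 0, 0, 0.004, 0, 0, 0]],
])

```text
time_s: 12.37
position: [0.5908, -0.0988, 0.0434]
tool_rot: [-3.138, -0.005, -1.536]
contact_force: [-6.0, 1.5, 3.7]
width: 0.0002
```

```bash
python3 look.py w10
```

```text
12.3667 [ 0.5908 -0.0988  0.0434] [-3.1384 -0.0052 -1.5365] 0.0002 [ 0.107  0.545 -0.293  0.008 -0.73   1.492] [-6.02  1.53  3.69]
```

View pics/w10.png

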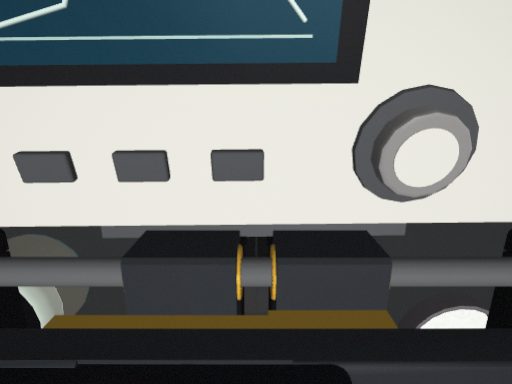

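Call:
arm_command([
  [[0, 0, 0, 0.002, 0, 0, 0], [0, 0, 0, 0.004, 0, 0, 0], [0, 0, 0, 0.005, 0, 0, 0], [0, 0, 0, 0.005, 0, 0, 0], [0, 0, 0, 0.005, 0, 0, 0], [0, 0, 0, 0.005, 0, 0, 0], [0, 0, 0, 0.005, 0, 0, 0], [0, 0, 0, 0.005, 0, 0, 0], [0, 0, 0, 0.005, 0, 0, 0], [0, 0, 0, 0.005, 0, 0, 0]],
])

```text
time_s: 13.25
position: [0.591, -0.0991, 0.0429]
tool_rot: [3.134, -0.005, -1.537]
contact_force: [-10.7, 1.9, 6.8]
width: 0.0004
```

Call:
arm_command([
  [[0, 0, 0, -0.01, 0, 0, 0], [0, 0, 0, -0.03, 0, 0, 0], [0, 0, 0, -0.045, 0, 0.005, 0], [0, 0, 0, -0.045, 0, 0.03, 0], [0, 0, 0, -0.045, -0.01, 0.06, 0], [0, 0, 0, -0.045, -0.02, 0.09, 0], [0, 0, 0, -0.045, -0.035, 0.11, 0], [0, 0, 0, -0.045, -0.05, 0.12, 0], [0, 0, 0, -0.045, -0.05, 0.12, 0], [0, 0, 0, -0.045, -0.05, 0.12, 0]],
])

```text
time_s: 14.08
position: [0.547, -0.1497, 0.164]
tool_rot: [3.138, -0.005, -1.539]
contact_force: [-0.2, 1.5, -0.4]
width: 0.0003
```

```bash
python3 look.py w11; python3 dw.py w11 .09; python3 - <<'E'
from rig import arm
import cv2
im=arm.snapshot("top"); cv2.imwrite("pics/top11.png",cv2.resize(im[60:210,190:370],None,fx=4,fy=4,interpolation=2))
im=arm.snapshot("side"); cv2.imwrite("pics/side11.png",cv2.resize(im[150:250,240:390],None,fx=5,fy=5,interpolation=2))
E
```

```text
14.0833 [ 0.547  -0.1497  0.164 ] [ 3.138  -0.0053 -1.5388] 0.0003 [ 0.021  0.356 -0.248  0.006 -0.971  1.578] [-0.24  1.51 -0.44]
white [337.6 211.9] [40.9 62.7] [ 0.5482 -0.2096  0.09  ]
white [458.8 171.2] [51.5 65.8] [ 0.5808 -0.2917  0.09  ]
mid [446.5 274.1] [ 25.1 174.8] [ 0.4731 -0.3328  0.042 ]
mid [ 62.5 273.7] [ 25.5 174.3] [0.4631 0.0281 0.042 ]
mid [463.3 172.3] [64.9 78. ] [ 0.571  -0.3281  0.042 ]
mid [260.9  54.5] [60.2 65.6] [ 0.6587 -0.1509  0.042 ]
```

View pics/w11.png

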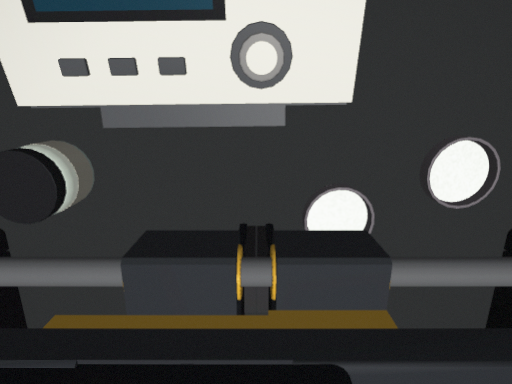

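View pics/side11.png

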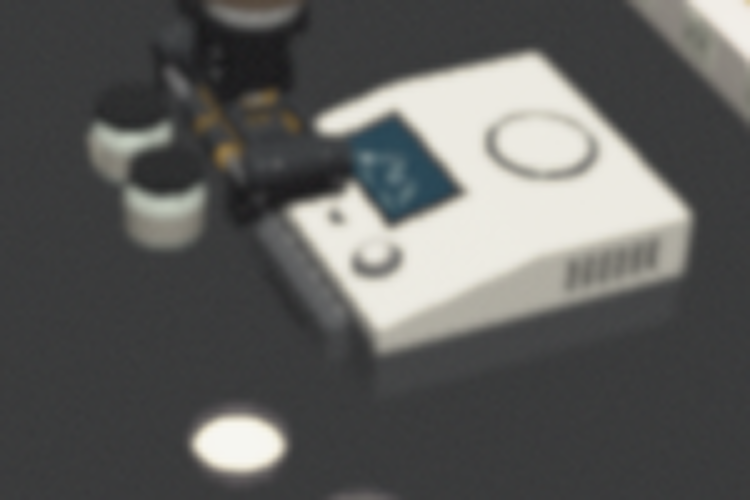

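```bash
python3 - <<'E'
from rig import arm
from meas import *
p11,_,g11=run("w11");p5,_,g5=run("w5");p10,_,g10=run("w10")
def c(g,box,lo,hi=256):
    m=np.zeros_like(g,bool);x0,y0,x1,y1=box;m[y0:y1,x0:x1]=(g[y0:y1,x0:x1]>=lo)&(g[y0:y1,x0:x1]<hi)
    return [(np.round(e[0],1),np.round(e[1],1),a) for e,a,h in blobs(m,100)]
a=c(g11,(235,35,290,83),215);b=c(g5,(395,85,500,182),215);d=c(g10,(378,108,472,198),215)
print(a,b,d)
t=arm.camera_params("top");s=arm.camera_params("side")
obs=[(p11,*a[0][0]),(p5,*b[0][0]),(p10,*d[0][0])]
print(tri(obs[:2]),tri(obs),tri(obs+[(t,300.4,143.4)]),tri(obs+[(t,300.4,143.4),(s,315.3,201.3)]))
E
```

```text
[(array([261.2,  57.5]), array([29.8, 32.5]), 756.5)] [(array([404.4, 173.3]), array([18.5, 25.7]), 141.5), (array([482.8, 166.8]), array([34.6, 47.7]), 569.5), (array([455.1, 144.2]), array([44.4, 58.8]), 2045.0), (array([485.2,  93.7]), array([20.4, 37.5]), 227.0), (array([335.7,  46.5]), array([ 93. , 170.4]), 706.0)] [(array([455.9, 183.4]), array([32.7, 49. ]), 618.0), (array([426.2, 157.3]), array([51.1, 68.4]), 2744.5)]
[ 0.64219706 -0.14929667  0.07445692] [ 0.64186691 -0.14880243  0.09236464] [ 0.64315328 -0.14875493  0.09469643] [ 0.64485716 -0.15194235  0.08686736]
```

```bash
python3 - <<'E'
from rig import arm
from meas import *
p11=run("w11")[0];p5=run("w5")[0];p10=run("w10")[0]
t=arm.camera_params("top");s=arm.camera_params("side")
o=[(p11,261.2,57.5),(p5,455.1,144.2),(p10,426.2,157.3),(t,300.4,143.4),(s,315.3,201.3)]
print(tri(o[:3]),tri(o[:4]),tri(o)); 
for q in o: print(on(*q,.088).round(4))
E
```

```text
[ 0.65053554 -0.15046248  0.08722234] [ 0.65042336 -0.15119273  0.08601242] [ 0.65070657 -0.1520241   0.0835865 ]
[ 0.6504 -0.1504  0.088 ]
[ 0.6504 -0.15    0.088 ]
[ 0.6507 -0.1501  0.088 ]
[ 0.6493 -0.1517  0.088 ]
[ 0.6478 -0.1584  0.088 ]
```

Call:
arm_command([
  [[0.002, -0.06, 0, 0.012, 0, 0, 0], [0.004, -0.12, 0, 0.024, 0, 0, 0], [0.006, -0.18, 0, 0.036, 0, 0, 0], [0.0085, -0.244, 0, 0.05, 0, 0, 0], [0.0085, -0.244, 0, 0.065, 0, -0.01, 0], [0.0085, -0.244, 0, 0.08, 0, -0.02, 0], [0.0085, -0.244, 0, 0.09, -0.001, -0.03, 0], [0.0085, -0.244, 0, 0.094, -0.001, -0.039, 0], [0.0085, -0.244, 0, 0.094, -0.001, -0.039, 0], [0.0085, -0.244, 0, 0.094, -0.001, -0.039, 0]],
])

```text
time_s: 15.07
position: [0.6388, -0.1493, 0.1215]
tool_rot: [-2.909, -0.004, -1.538]
contact_force: [0.5, -0.9, 1.1]
width: 0.0004
```

```bash
python3 look.py w12; python3 - <<'E'
from rig import arm
import cv2
im=arm.snapshot("side"); cv2.imwrite("pics/side12.png",cv2.resize(im[150:250,240:390],None,fx=5,fy=5,interpolation=2))
E
```

```text
15.0667 [ 0.6388 -0.1493  0.1215] [-2.9094 -0.0044 -1.5377] 0.0004 [ 1.700e-02  4.480e-01 -2.420e-01  1.000e-03 -6.480e-01  1.587e+00] [ 0.48 -0.88  1.07]
```

View pics/side12.png

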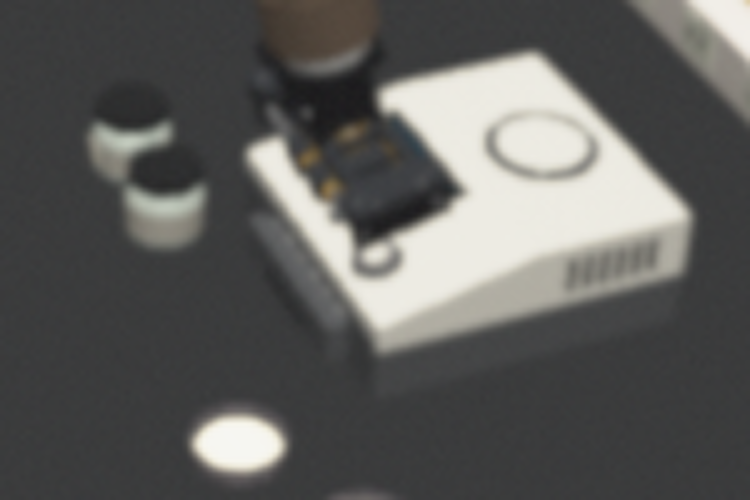

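View pics/w12.png

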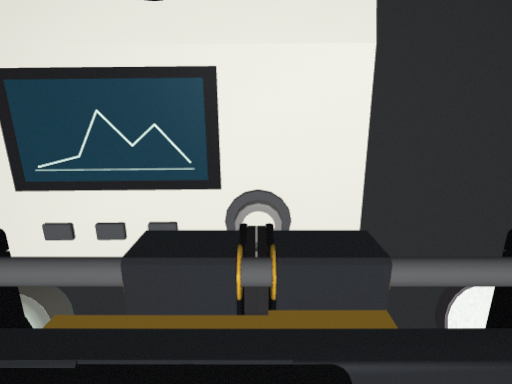

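Call:
arm_command([
  [[0, 0, 0, 0.003, -0.0008, -0.005, 0], [0, 0, 0, 0.006, -0.0015, -0.01, 0], [0, 0, 0, 0.007, -0.0015, -0.014, 0], [0, 0, 0, 0.0075, -0.0015, -0.016, 0], [0, 0, 0, 0.008, -0.0015, -0.018, 0], [0, 0, 0, 0.0085, -0.0015, -0.02, 0], [0, 0, 0, 0.009, -0.0015, -0.022, 0], [0, 0, 0, 0.009, -0.0015, -0.022, 0], [0, 0, 0, 0.009, -0.0015, -0.022, 0], [0, 0, 0, 0.009, -0.0015, -0.022, 0]],
])

```text
time_s: 16.0
position: [0.6479, -0.151, 0.1024]
tool_rot: [-2.907, -0.005, -1.538]
contact_force: [-4.7, 1.0, 8.1]
width: 0.0002
```

Call:
arm_command([
  [[0, 0, 0, 0.0005, 0, -0.002, 0], [0, 0, 0, 0.001, 0, -0.004, 0], [0, 0, 0, 0.001, 0, -0.005, 0], [0, 0, 0, 0.001, 0, -0.005, 0], [0, 0, 0, 0.001, 0, -0.005, 0], [0, 0, 0, 0.001, 0, -0.005, 0], [0, 0, 0, 0.001, 0, -0.005, 0], [0, 0, 0, 0.001, 0, -0.005, 0], [0, 0, 0, 0.001, 0, -0.005, 0], [0, 0, 0, 0.001, 0, -0.005, 0]],
])

```text
time_s: 16.83
position: [0.6481, -0.151, 0.1021]
tool_rot: [-2.906, -0.006, -1.537]
contact_force: [-14.1, 3.6, 24.0]
width: 0.0008
```

```bash
python3 look.py w13
```

```text
16.8333 [ 0.6481 -0.151   0.1021] [-2.906  -0.0056 -1.5367] 0.0008 [ 1.400e-02  4.830e-01 -2.400e-01  1.000e-03 -6.110e-01  1.591e+00] [-14.1    3.6   23.97]
```

View pics/w13.png

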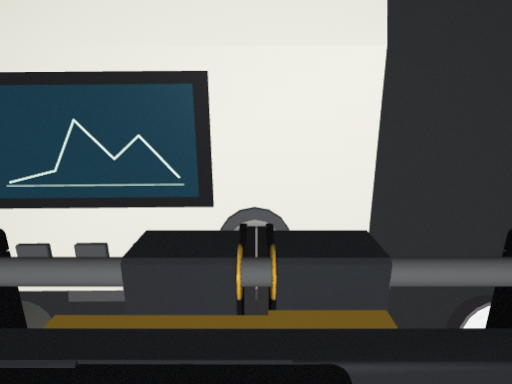

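Call:
arm_command([
  [[0, 0, 0, 0, 0, 0, 0], [0, 0, 0, -0.0005, 0, 0.001, 0], [0, 0, 0, -0.0007, 0, 0.003, 0], [0, 0, 0, -0.0007, 0, 0.003, 0], [0, 0, 0, -0.0007, 0, 0.003, 0], [0, 0, 0, -0.0007, 0, 0.003, 0], [0, 0, 0, -0.0007, 0, 0.003, 0], [0, 0, 0, -0.0007, 0, 0.003, 0], [0, 0, 0, -0.0007, 0, 0.003, 0], [0, 0, 0, -0.0007, 0, 0.003, 0]],
])

```text
time_s: 17.72
position: [0.6476, -0.1511, 0.1051]
tool_rot: [-2.906, -0.006, -1.537]
contact_force: [-0.2, -0.9, 2.6]
width: 0.0005
```

```bash
python3 -c "
from rig import arm
import numpy as np
s=arm.state();print(s['position'],s['contact_force'],s['joint_torque'])"
```

```text
[ 0.64757574 -0.15105062  0.10508504] [-0.18551485 -0.87748357  2.63214922] [ 2.11857855e-01 -3.90301609e+01  1.50359005e+01  3.04727510e+00
  5.12729790e-01 -8.86454451e-03]
```

Call:
arm_command([
  [[0, 0, 0, -0.0007, 0, 0.003, 0], [0, 0, 0, -0.0015, 0, 0.006, 0], [0, 0, 0, -0.003, 0, 0.012, 0], [0, 0, 0, -0.006, 0, 0.025, 0], [0, 0, 0, -0.015, 0, 0.05, 0], [0, 0.06, 0, -0.03, 0, 0.07, 0], [0, 0.12, 0, -0.05, 0, 0.075, 0], [0, 0.18, 0, -0.07, 0, 0.075, 0], [0, 0.24, 0, -0.085, 0, 0.075, 0], [0, 0.24, 0, -0.1, 0, 0.075, 0]],
])

```text
time_s: 18.55
position: [0.5482, -0.151, 0.1805]
tool_rot: [3.137, 0.002, -1.536]
contact_force: [0.3, -0.5, 0.3]
width: 0.0008
```

```bash
python3 look.py w14; python3 - <<'E'
from rig import arm
from meas import *
p,im,g=run("w14")
m=np.zeros_like(g,bool); m[5:140,200:330]=g[5:140,200:330]>=215
for e,a,h in blobs(m,300): print(np.round(e[0],1),np.round(e[1],1),a/h,on(p,*e[0],.0872).round(4))
im=arm.snapshot("side"); cv2.imwrite("pics/side14.png",cv2.resize(im[150:250,240:390],None,fx=5,fy=5,interpolation=2))
E
```

```text
18.55 [ 0.5482 -0.151   0.1805] [ 3.1368e+00  2.4000e-03 -1.5360e+00] 0.0008 [ 0.015  0.343 -0.217 -0.003 -1.015  1.592] [ 0.33 -0.54  0.3 ]
[268.2  56.6] [110.5 150.4] 0.9686178141239979 [ 0.6544 -0.1558  0.0872]
```

View pics/w14.png

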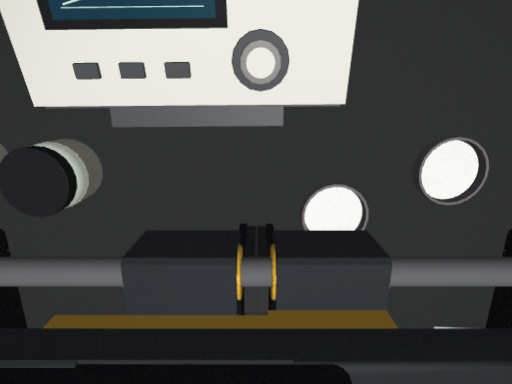

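View pics/side14.png

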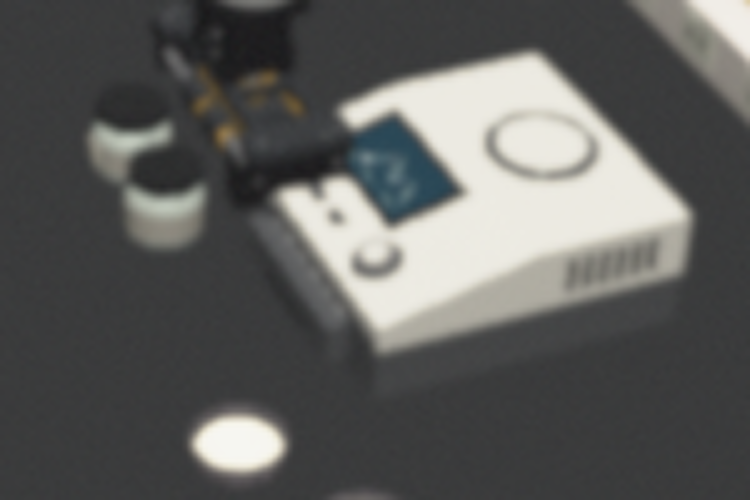

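```bash
python3 -c "
from rig import arm
print(arm.job_done())"
```

```text
the job is handed in; nothing more can be done
None
```

The disc is in its well, the drawer is shut, and the start key has been pressed and is up again. I handed the job in at about 18.6 s of the 58 s; the hand-in reports no verdict.

- **Disc:** I nudged it about 53 mm along the deck with the two fingertips held 22 mm apart. Before shutting, the wrist and side views, taken at the seated height (45 mm), agreed to about 2 mm on a centre of roughly (0.586, -0.099 to -0.101). My estimate of the well centre was (0.587, -0.098). The top view was blocked by the gripper and gave no check. I could not see the disc once the drawer was shut.
- **Drawer:** I pushed the front panel until it met the end stop. It did not move further as the push rose from 6 to 11 N, and the later views show it shut.
- **Start key:** I pressed it along its own slope to a hard stop at about 28 N. The tip position against the measured key top gave only about 3.8 mm of travel. The remaining spring force on release gave about 5 mm. These two disagree, but both are above the 3.5 mm needed. After release, the key looks fully up in the wrist and side views; the colour-mask check of the key in the last wrist view picked up the panel, so this is by eye only.
- **Other things:** The gripper ended clear of everything, with forces at noise level. The jars and lids in the last views look to be where they were; I did not measure this.

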